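Load the wash carrier with parts baskets and lock it

ROBOT

A 6-joint arm with a two-finger parallel gripper is mounted at the origin on the work surface. World frame = base frame: x ahead of the robot, y to its left, z up, the work surface at z = 0. Lengths are in m, angles in rad, forces in N, time in s.
With the tool pointing down it reaches from about 0.275 to 0.875 m from the base axis. Payload 12.5 kg.
Tool frame: the origin (TCP) lies on the centre line of the jaws, within the pads' length; the fingertips stand r.finger_overhang ahead of it and the grasp point (between the pads) lies 3 mm ahead of it (r.finger_overhang is the distance from the TCP to the fingertips, in m); z points along the fingers, y is the line along which they close (so a half turn about z gives the same grasp; the last joint's range is limited). The gripper opens to 85 mm and grips with 20 to 120 N. Pads are 22 mm wide; open, the fingers measure 114 mm over their backs; the gripper's body (76 mm by 85 mm) begins 54 mm behind the grasp point. The pads swing forward as they close: fully open they stand 13 mm farther back than shut.
Start: joints at [1.115, 0.351, 1.652, -0, 1.139, -0.085], TCP at [0.199, 0.513, 0.233] pointing down, gripper open.
Joint ranges: [-2.75, 2.75], [-0.79, 2.1], [0.01, 2.65], [-1.57, 4.71], [0.07, 3.14], [-2.87, 2.87]. Speed limits (rad/s): [2.22, 2.22, 2.79, 3.14, 3.14, 3.14].

INTERFACE

Orientations are given as a unit quaternion [x, y, z, w].
In Python, from cell import r, optics gives the robot as it stands. The module is installed in compiled form; this text tells all that it offers. Calls block until the motion is done:
- r.move_to(position, orientation): joint-space move of the TCP to a pose.
- r.move_linear(position, rot=None, vel=0.15): straight line of the TCP; rot=None keeps the orientation; vel is the mean speed in m/s.
- r.set_joints(angles): joint-space move.
- r.set_gripper(opening, squeeze=None): opening from 0.0 (shut) to 1.0 (fully open); squeeze is the grip in N (None keeps the last); returns when the fingers have stopped.
- r.sleep(seconds).
- r.inverse_kinematics(position, orientation): joint angles nearest the present ones, or None.
- optics.get_image(name): name is "side" or "top"; returns a dict with "pixels" (420x560x3 uint8, red, green, blue), "depth" (420x560 float32, m along the optical axis (not along the pixel's ray), 0 where there is no reading), "fx", "fy", "cx", "cy" (pixels), "camera_from_world" (4x4, takes a point from world to camera coordinates). Camera axes: x right, y down, z forward; pixel columns grow to the right and rows downward; lengths in m; the calibration is good to about 2 mm. A picture is of the moment at which its call begins.
A pose or a line that the arm cannot do raises r.PlanningError and nothing moves.
- r.hand_in(): hands the job in; it is judged then, once.
Readings, each from a call of its own:
- r.current_t(): time.
- r.current_q(): joint angles.
- r.current_qvel(): joint speeds.
- r.current_effort(): joint torques, N m.
- r.current_tool_pos(): TCP position.
- r.current_ee_rot(): TCP orientation.
- r.current_contact_force(): force on the tool from outside, world axes, zero at the start.
- r.current_torque(): the same for the moment, N m.
- r.current_opening(): opening from 0.0 (shut) to 1.0 (fully open).
- r.current_finger_force(): force on a finger pad.
Only numpy, scipy, OpenCV 4.12 (cv2) and the standard library are available. Lean on these libraries where they do the work, as an engineer would, in place of code of your own. Each camera call takes 0.05 s, during which the arm holds its last target. There are 200 camera calls.

TASK

Load the green wash carrier: swing both red clamp levers open and hang every parts basket that is on the bench by its handle on the carrier's twin-prong hooks (a yellow plate marks each pair of prongs), one basket to a hook. Once all the baskets hang there, lay the retaining bar across the carrier, down in both cradles, with both levers still open, then swing both levers fully shut over the bar's ends. Leave the jar and the steel insert where they are.

Things in the scene. Friction and masses are not known exactly. Their poses are not given: they have to be found in the camera images.
- carrier: Green wash carrier, fixed: two uprights 34 mm wide at y = +-215 mm, a cross beam at x = +65 mm (top at z = 186 mm), three twin-prong hooks (each pair on a yellow plate), a cradle and a red clamp lever on top of each upright. Origin: on the bench, below the middle of the cradle line. Its x points away from the robot (the prongs point to -x), y along the beam, z up.
- hook0 (a point): Hook 0 (robot's right): midway between its prongs, where the centre of a hung handle bar rests, 199 mm above the bench. Prongs: level 8 mm rods at y = +-28 mm from here, tops 5 mm below this point, from the beam (x = +50 mm) to x = -22 mm, then turned up to tips at x = -36 mm, 11 mm above this point. The bar lies across both. Carrier's axes.
- hook1 (a point): Hook 1 (middle): midway between its prongs, where the centre of a hung handle bar rests, 199 mm above the bench. Prongs: level 8 mm rods at y = +-28 mm from here, tops 5 mm below this point, from the beam (x = +50 mm) to x = -22 mm, then turned up to tips at x = -36 mm, 11 mm above this point. The bar lies across both. Carrier's axes.
- hook2 (a point): Hook 2 (robot's left): midway between its prongs, where the centre of a hung handle bar rests, 199 mm above the bench. Prongs: level 8 mm rods at y = +-28 mm from here, tops 5 mm below this point, from the beam (x = +50 mm) to x = -22 mm, then turned up to tips at x = -36 mm, 11 mm above this point. The bar lies across both. Carrier's axes.
- bar_seat (a point): Centre of the retaining bar when down in both cradles (222 mm above the bench, 8 mm over the hung handles). Cradles: V-sided troughs along y, 34 mm long, at y = +-215 mm; floor 10 mm below this point, about 27 mm wide, wider above, sides 18 mm high; pivot blocks beyond stop the bar's ends at y = +-232 mm. Carrier's axes.
- bar: Aluminium retaining bar with yellow ends, 20 x 444 x 20 mm, long along its own y, 0.35 kg. Origin: centre of its underside.
- bar_mid (a point): Centre of the retaining bar.
- lever_left (a joint): Red clamp lever of the left cradle, turning about a vertical axis on the pivot block, rad: 0 = shut (it points inward along the carrier's y, over the bar's end), 1.57 = open (it points to the carrier's -x, towards the robot), stop at 1.75. It stays where it is left; about 1 N at its peg moves it.
- lever_right (a joint): Red clamp lever of the right cradle, turning about a vertical axis on the pivot block, rad: 0 = shut (it points inward along the carrier's y, over the bar's end), 1.57 = open (it points to the carrier's -x, towards the robot), stop at 1.75. It stays where it is left; about 1 N at its peg moves it.
- grip_left (a point): Point on the axis of the upright red peg at the end of the left lever (+y end of the carrier), 272 mm above the bench, 52 mm from the pivot axis. The peg is 16 mm in diameter, rises from the lever's top (246 mm) to 282 mm. The lever is 20 mm wide, its underside 236 mm above the bench.
- grip_right (a point): Point on the axis of the upright red peg at the end of the right lever (-y end of the carrier), 272 mm above the bench, 52 mm from the pivot axis. The peg is 16 mm in diameter, rises from the lever's top (246 mm) to 282 mm. The lever is 20 mm wide, its underside 236 mm above the bench.
- pivot_left (a point): Point on the left lever's vertical pivot axis, at the lever's top face (246 mm above the bench).
- pivot_right (a point): Point on the right lever's vertical pivot axis, at the lever's top face (246 mm above the bench).
- basket_a: Parts basket (blue, brass bushes inside; may be absent): open box 56 x 100 x 45 mm (x, y, z), 0.3 kg. Origin: centre of underside. Rigid square bail handle: top bar along the basket's y, 100 mm long, 10 x 10 mm in section, underside 100 mm above the origin, on two legs at the box's ends (inner faces 84 mm apart). Free opening under the bar: z = 45 mm (rim) to 100 mm.
- basket_b: Parts basket (bare aluminium, steel pins inside; may be absent): open box 56 x 100 x 45 mm (x, y, z), 0.3 kg. Origin: centre of underside. Rigid square bail handle: top bar along the basket's y, 100 mm long, 10 x 10 mm in section, underside 100 mm above the origin, on two legs at the box's ends (inner faces 84 mm apart). Free opening under the bar: z = 45 mm (rim) to 100 mm.
- basket_c: Parts basket (grey, copper electrodes inside; may be absent): open box 56 x 100 x 45 mm (x, y, z), 0.3 kg. Origin: centre of underside. Rigid square bail handle: top bar along the basket's y, 100 mm long, 10 x 10 mm in section, underside 100 mm above the origin, on two legs at the box's ends (inner faces 84 mm apart). Free opening under the bar: z = 45 mm (rim) to 100 mm.
- basket_a_handle (a point): Centre of basket_a's handle bar, 105 mm above its origin.
- basket_b_handle (a point): Centre of basket_b's handle bar, 105 mm above its origin.
- basket_c_handle (a point): Centre of basket_c's handle bar, 105 mm above its origin.
- jar: Bystander: white grease jar, 72 mm diameter, 85 mm high. Origin: centre of its underside.
- insert: Bystander: steel mould insert, 90 x 70 x 45 mm. Origin: centre of its underside.
There are look-alikes about, which are no part of the job. Of the things like the basket_a, leave any that is pink or turquoise; of the rest the smaller one is meant.

How it is judged:
By the outcome, as a careful person would: the job done as asked, in the order asked, and still so for the second after the job is handed in, with the robot touching nothing.
Of basket_a, basket_b, basket_c only 2 to 3 are there at a start; the rules pass over those that are not, and their reading is None.
At some moment in a run one of basket_a, basket_b, basket_c, bar may be knocked a few centimetres aside while the robot is not near it.
It also fails if it takes over 192 s, if anything falls off the work surface, if the arm or the gripper's body presses on something with over 40 N, if the wrist force passes 120 N, or if a joint passes its speed limit or range.

## Working session

There is one attempt and no reset: what is moved stays moved. The work goes in short steps, each a Python script; the robot and the scene stay as the last script left them, time stands still between calls to the robot, and variables do not carry over. Pictures are saved under pics/ and viewed, at most 14 in all, crops included, and the job is handed in when it is done.

```bash
mkdir -p pics
cat > h.py <<'E'
import numpy as np, cv2
from cell import r, optics
def shot(n,f=None):
    d=optics.get_image(n)
    if f: cv2.imwrite('pics/'+f,d['pixels'][:,:,::-1])
    return d
def pts(d):
    "world xyz per pixel from depth"
    z=d['depth'].astype(float);v,u=np.mgrid[:z.shape[0],:z.shape[1]]
    c=np.stack([(u-d['cx'])/d['fx']*z,(v-d['cy'])/d['fy']*z,z],-1)
    T=np.linalg.inv(d['camera_from_world'])
    w=c@T[:3,:3].T+T[:3,3]; w[z==0]=np.nan
    return w
E
python3 - <<'E'
from h import *
import pickle
print(r.finger_overhang,r.current_t(),r.current_ee_rot(),r.current_opening())
for n in('top','side'):
    d=shot(n,n+'0.png'); T=np.linalg.inv(d['camera_from_world']); print(n,d['fx'],d['cx'],d['cy'],T.round(3).tolist())
    pickle.dump(d,open(n+'0.pkl','wb'))
E
```

```text
0.022 0.0 [ 1.84329841e-01  9.82864276e-01 -5.48997801e-04 -1.50484795e-04] 0.999801072514359
top 443.77470192543996 277.9119159067004 207.35021520337025 [[0.012, -0.997, 0.079, 0.364], [-1.0, -0.011, 0.012, -0.093], [-0.011, -0.08, -0.997, 1.382], [0.0, 0.0, 0.0, 1.0]]
side 542.0927358280479 278.22579084601017 208.55869515565877 [[-0.848, -0.304, 0.433, -0.302], [-0.529, 0.507, -0.681, 1.094], [-0.013, -0.807, -0.591, 1.213], [0.0, 0.0, 0.0, 1.0]]
```

View pics/top0.png

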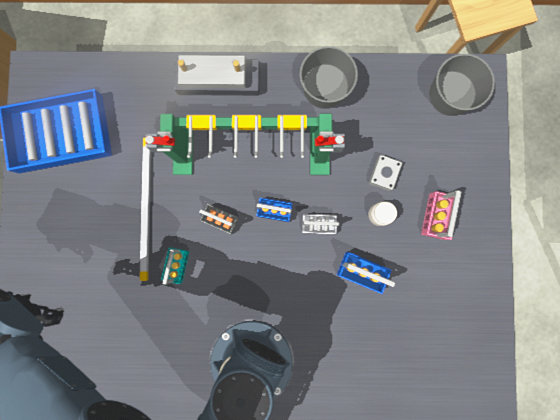

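View pics/side0.png

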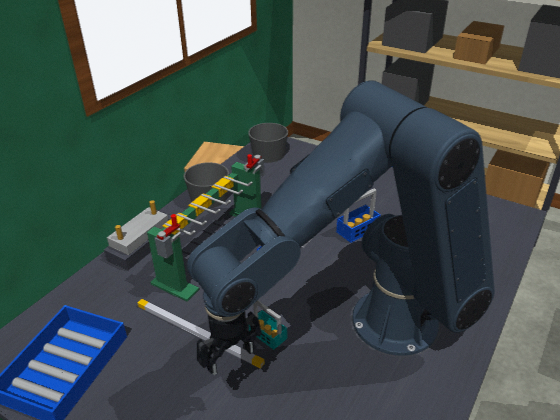

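The top view shows the carrier with both red levers shut, pegs near (160,141) and (330,141). The small blue basket is at (274,209), the aluminium one at (320,223) and the grey/copper one at (219,217). The bar lies at (146,210), running from (152,142) to (143,277). The look-alikes are the turquoise (175,266), pink (441,214) and larger blue (365,270) baskets. The side view shows the arm hiding most of the baskets, with the bar at (200,333).

```bash
cat >> h.py <<'E'
def pca(P):
    c=P[:,:2].mean(0);_,_,V=np.linalg.svd(P[:,:2]-c,full_matrices=False);a=V[0]*np.sign(V[0][1] or 1)
    t=(P[:,:2]-c)@a; s=(P[:,:2]-c)@V[1]
    mid=c+a*(t.max()+t.min())/2
    return dict(mid=mid.round(4),ax=a.round(4),L=round(np.ptp(t),4),W=round(np.ptp(s),4),n=len(P))
def region(W,box,zr,mask=None):
    "points in a pixel box with height in zr"
    u0,v0,u1,v1=box; m=np.zeros(W.shape[:2],bool); m[v0:v1,u0:u1]=1
    with np.errstate(invalid='ignore'): m&=(W[...,2]>zr[0])&(W[...,2]<zr[1])
    if mask is not None: m&=mask
    return W[m]
def hsv(d): return cv2.cvtColor(d['pixels'],cv2.COLOR_RGB2HSV)
def red(d): h=hsv(d); return ((h[...,0]<8)|(h[...,0]>172))&(h[...,1]>150)&(h[...,2]>80)
def yellow(d): h=hsv(d); return (h[...,0]>20)&(h[...,0]<32)&(h[...,1]>150)&(h[...,2]>110)
E
python3 - <<'E'
from h import *
import pickle
d=pickle.load(open('top0.pkl','rb')); W=pts(d)
print('bench',np.nanmedian(W[300:400,440:500,2]))
B=dict(a=(250,190,297,228),b=(298,200,345,240),c=(195,195,242,240),big=(335,240,400,300))
for k,b in B.items():
    P=region(W,b,(.088,.16)); print(k,pca(P),np.median(P[:,2]).round(4),P[:,2].std().round(4))
P=region(W,(130,130,165,290),(.01,.035)); print('bar',pca(P),np.median(P[:,2]))
for k,b in dict(L=(140,125,185,155),R=(300,125,350,155)).items():
    P=region(W,b,(.235,.30),red(d)); print('lever',k,pca(P)); Q=P[P[:,2]>.27]; print(' peg',Q.mean(0).round(4),len(Q),Q[:,2].max())
    h=hsv(d)
y=yellow(d)
n,l,s,c=cv2.connectedComponentsWithStats(y.astype(np.uint8))
for i in range(1,n):
    if s[i,4]>20: Q=W[l==i]; print('yel',s[i],np.nanmean(Q,0).round(4),np.nanmax(Q[:,2]).round(3))
# prongs
P=region(W,(185,130,310,160),(.18,.225)); print('prongs',pca(P))
h=hsv(d); g=(h[...,0]>55)&(h[...,0]<85)&(h[...,1]>120)
P=region(W,(150,105,350,135),(.178,.195),g); print('beam',pca(P),np.median(P[:,2]))
for b in((165,140,195,180),(305,140,335,180)): P=region(W,b,(.005,.05),g); print('foot',pca(P),np.median(P[:,2]),P.min(0),P.max(0))
Q=region(W,(420,180,470,245),(.088,.16));print('jar',region(W,(360,190,405,235),(.07,.1)).mean(0),'ins',region(W,(360,145,410,195),(.03,.06)).mean(0))
E
```

```text
bench -3.5958591437346143e-05
a {'mid': array([ 0.4641, -0.0633]), 'ax': array([0.1545, 0.988 ]), 'L': np.float64(0.0997), 'W': np.float64(0.0106), 'n': 128} 0.1089 0.0033
b {'mid': array([ 0.4218, -0.2006]), 'ax': array([0.0264, 0.9997]), 'L': np.float64(0.0998), 'W': np.float64(0.0099), 'n': 128} 0.1094 0.004
c {'mid': array([0.4344, 0.1032]), 'ax': array([0.3851, 0.9229]), 'L': np.float64(0.0987), 'W': np.float64(0.01), 'n': 123} 0.1092 0.0034
big {'mid': array([ 0.2788, -0.3341]), 'ax': array([0.3726, 0.928 ]), 'L': np.float64(0.1375), 'W': np.float64(0.0136), 'n': 264} 0.1501 0.0089
bar {'mid': array([0.4655, 0.3367]), 'ax': array([0.9999, 0.0167]), 'L': np.float64(0.4412), 'W': np.float64(0.082), 'n': 977} 0.019358116161728
lever L {'mid': array([0.6245, 0.2239]), 'ax': array([0.0936, 0.9956]), 'L': np.float64(0.0568), 'W': np.float64(0.0201), 'n': 163}
 peg [0.6233 0.2059 0.28  ] 34 0.2858812733774816
lever R {'mid': array([ 0.629 , -0.2089]), 'ax': array([-0.1493,  0.9888]), 'L': np.float64(0.0733), 'W': np.float64(0.0206), 'n': 165}
 peg [ 0.6262 -0.1821  0.2809] 34 0.286846
[... 861 characters left out ...]
.0794), 'n': 477}
beam {'mid': array([0.6947, 0.0059]), 'ax': array([-0.0065,  1.    ]), 'L': np.float64(0.3828), 'W': np.float64(0.0392), 'n': 372} 0.18604080179321958
foot {'mid': array([0.5968, 0.2219]), 'ax': array([-0.3765,  0.9264]), 'L': np.float64(0.0663), 'W': np.float64(0.0799), 'n': 216} 0.011576468312204824 [0.57708078 0.19640917 0.00517915] [0.65761346 0.25202376 0.04780186]
foot {'mid': array([ 0.627 , -0.1915]), 'ax': array([0.9067, 0.4219]), 'L': np.float64(0.1156), 'W': np.float64(0.067), 'n': 244} 0.01187054755488326 [ 0.58026277 -0.23142274  0.00561603] [ 0.68619424 -0.17767912  0.03992872]
jar [ 0.4554647  -0.38899825  0.08461487] ins [ 0.58095314 -0.40144905  0.04498728]
```

```bash
python3 -c "
import cv2;i=cv2.imread('pics/top0.png');cv2.imwrite('pics/crop0.png',cv2.resize(i[100:290,130:410],(800,543),interpolation=cv2.INTER_CUBIC))"
```

```text
(no output)
```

View pics/crop0.png

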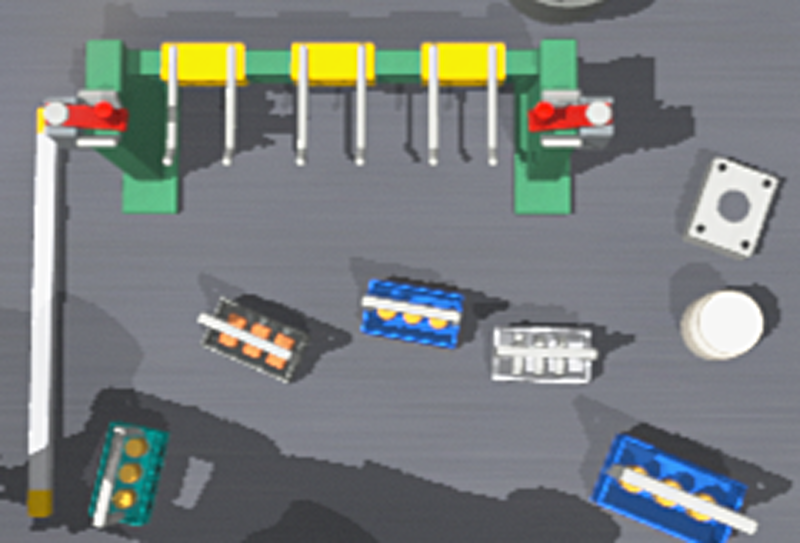

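Handle tops sit at about 0.109 m (0.110 m expected) and are 0.1 m long. The beam top is at 0.186 m and the pegs are at about 0.281 m, all matching the text. Next I cross-check the pegs and the carrier frame in the side view, then open the levers.

```bash
cat >> h.py <<'E'
from scipy.spatial.transform import Rotation as Ro
def quat(psi):
    "tool down, closing line at heading psi"
    y=np.array([np.cos(psi),np.sin(psi),0]);z=np.array([0,0,-1.]);x=np.cross(y,z)
    return Ro.from_matrix(np.stack([x,y,z],1)).as_quat()
def best(p,psi,psi2=None):
    "psi or psi+pi, whichever keeps joint 6 nearest 0"
    c=[]
    for k in(-np.pi,0,np.pi):
        q=r.inverse_kinematics(p,quat(psi+k))
        if q is None: continue
        cost=abs(q[5])
        if psi2 is not None:
            cost=max(cost,abs(q[5]+ -(psi2-psi)),abs(q[5]+(psi2-psi)))
        c.append((cost,psi+k))
    return min(c)[1]
def go(p,psi): r.move_to(list(p),quat(psi))
def lin(p,psi=None,vel=.15): r.move_linear(list(p),None if psi is None else quat(psi),vel=vel)
def st(s=''): print(s,'t',round(r.current_t(),1),np.round(r.current_tool_pos(),4),'q6',round(r.current_q()[5],2),'op',round(r.current_opening(),3),'F',np.round(r.current_contact_force(),1),'ff',round(float(np.max(r.current_finger_force())),1))
E
python3 - <<'E'
from h import *
import pickle
d=pickle.load(open('top0.pkl','rb')); W=pts(d); s=pickle.load(open('side0.pkl','rb')); S=pts(s)
for k,y in(('L',.206),('R',-.182)):
    for D,X in((d,W),(s,S)):
        with np.errstate(invalid='ignore'): m=red(D)&(X[...,2]>.27)&(X[...,2]<.29)&(np.hypot(X[...,0]-.626,X[...,1]-y)<.04)
        v,u=np.nonzero(m);P=X[m];print(k,len(P),P.mean(0).round(4),P.max(0).round(4),P.min(0).round(4)) if len(P) else print(k,'none')
# prongs individually
c=[]
with np.errstate(invalid='ignore'): m=(W[...,2]>.186)&(W[...,2]<.225)&(W[...,0]<.665)&(W[...,0]>.57)
m[:, :185]=0;m[:,312:]=0
n,l,q,_=cv2.connectedComponentsWithStats(m.astype(np.uint8),connectivity=8)
for i in range(1,n):
    if q[i,4]>15: P=W[l==i]; print('prong',len(P),np.median(P,0).round(4),'xmin',P[:,0].min().round(4),'z',P[:,2].max().round(4))
r.sleep(.01)
for k,p in dict(L=[.626,.206,.275],R=[.628,-.182,.275],Lo=[.574,.258,.275],Ro=[.576,-.234,.275]).items():
    for psi in(0,np.pi/2,-np.pi/2,np.pi):
        j=r.inverse_kinematics(p,quat(psi)); print(k,round(psi,2),None if j is None else np.round(j,2))
E
```

```text
L 34 [0.6233 0.2059 0.28  ] [0.6297 0.2134 0.2859] [0.6163 0.1998 0.2715]
L 29 [0.6187 0.2082 0.2803] [0.6272 0.2145 0.2894] [0.611  0.1974 0.2713]
R 34 [ 0.6262 -0.1821  0.2809] [ 0.6342 -0.1758  0.2868] [ 0.6198 -0.1887  0.2712]
R 23 [ 0.6208 -0.1814  0.279 ] [ 0.6278 -0.1711  0.2881] [ 0.6144 -0.1929  0.27  ]
prong 78 [0.6279 0.164  0.1936] xmin 0.5898 z 0.2135
prong 76 [0.6284 0.1084 0.1945] xmin 0.5905 z 0.2103
prong 77 [0.6293 0.0403 0.1939] xmin 0.5915 z 0.2118
prong 73 [ 0.6286 -0.0167  0.1945] xmin 0.5921 z 0.2126
prong 75 [ 0.6292 -0.0849  0.1944] xmin 0.5922 z 0.2135
prong 56 [ 0.628  -0.1415  0.1941] xmin 0.5934 z 0.2094
L 0 [ 0.25  0.52  1.29 -0.    1.33  0.25]
L 1.57 [ 0.25  0.52  1.29 -0.    1.33 -1.32]
L -1.57 [ 0.25  0.52  1.29 -0.    1.33  1.82]
L 3.14 None
R 0 [-0.35  0.51  1.31 -0.    1.33 -0.35]
R 1.57 [-0.35  0.51  1.31 -0.    1.33 -1.92]
R -1.57 [-0.35  0.51  1.31 -0.    1.33  1.22]
R 3.14 [-0.35  0.51  1.31 -0.    1.33  2.79]
Lo 0 [ 0.35  0.46  1.38 -0.    1.3   0.35]
Lo 1.57 [ 0.35  0.46  1.38 -0.    1.3  -1.22]
Lo -1.57 [ 0.35  0.46  1.38 -0.    1.3   1.92]
Lo 3.14 [ 0.35  0.46  1.38 -0.    1.3  -2.79]
Ro 0 [-0.46  0.45  1.4  -0.    1.29 -0.46]
Ro 1.57 [-0.46  0.45  1.4  -0.    1.29 -2.03]
Ro -1.57 [-0.46  0.45  1.4  -0.    1.29  1.11]
Ro 3.14 [-0.46  0.45  1.4  -0.    1.29  2.68]
```

Both views agree on the pegs: y within 2 mm, x within 5 mm (each camera sees the near faces), height about 0.281 m. The carrier frame is origin ≈ (0.628, 0.012) with yaw ≈ 0.008, and the prong tops are at 0.194 m. Opening the levers now.

```bash
cat >> h.py <<'E'
O=np.array([.628,.012]); YAW=.0083; EX=np.array([np.cos(YAW),np.sin(YAW)]); EY=np.array([-EX[1],EX[0]])
def car(x,y,z): return np.r_[O+x*EX+y*EY,z]
def lever(side,t0,t1,zg=.274):
    s=1 if side=='L' else -1
    P=lambda t,z: car(-.052*np.sin(t),s*(.246-.052*np.cos(t)),z)
    H=lambda t: YAW-s*t
    go(P(t0,.36),H(t0)); r.set_gripper(.5); lin(P(t0,zg),vel=.12)
    r.set_gripper(0.,25); st('grip')
    for t in np.linspace(t0,t1,9)[1:]: lin(P(t,zg),H(t),vel=.08)
    st('end'); r.set_gripper(.5); lin(P(t1,.36),vel=.2); st('up')
E
python3 - <<'E'
from h import *
go([.45,.3,.38],0)
lever('L',0,1.6); lever('R',0,1.6)
go([.35,.45,.4],0)
d=shot('top','top1.png'); W=pts(d)
for k,b in dict(L=(130,115,195,175),R=(290,115,365,175)).items():
    P=region(W,b,(.235,.30),red(d)); Q=P[P[:,2]>.272]; print(k,pca(P),'peg',Q.mean(0).round(4))
E
```

```text
grip t 4.0 [0.6265 0.206  0.2748] q6 0.24 op 0.164 F [-2.1 -0.2  3.8] ff 24.4
end t 6.8 [0.5745 0.26   0.2748] q6 1.94 op 0.168 F [-0.4  3.9  7.5] ff 24.6
up t 7.8 [0.5737 0.2589 0.3587] q6 1.94 op 0.503 F [ 0.8  0.5 -1.8] ff 0.0
grip t 11.2 [ 0.6298 -0.182   0.2748] q6 -0.36 op 0.167 F [-1.4  1.4  4.3] ff 24.4
end t 14.0 [ 0.5785 -0.2361  0.2747] q6 -2.06 op 0.17 F [-1.5 -0.1  8.4] ff 24.8
up t 15.0 [ 0.5778 -0.2358  0.3588] q6 -2.07 op 0.498 F [-0.4  0.2 -0.3] ff 0.0
L {'mid': array([0.5926, 0.2562]), 'ax': array([-1.e+00,  7.e-04]), 'L': np.float64(0.0533), 'W': np.float64(0.0186), 'n': 157} peg [0.5757 0.2583 0.2808]
R {'mid': array([ 0.5974, -0.2346]), 'ax': array([-0.9995,  0.0314]), 'L': np.float64(0.0542), 'W': np.float64(0.0197), 'n': 149} peg [ 0.5802 -0.2349  0.281 ]
```

View pics/top1.png

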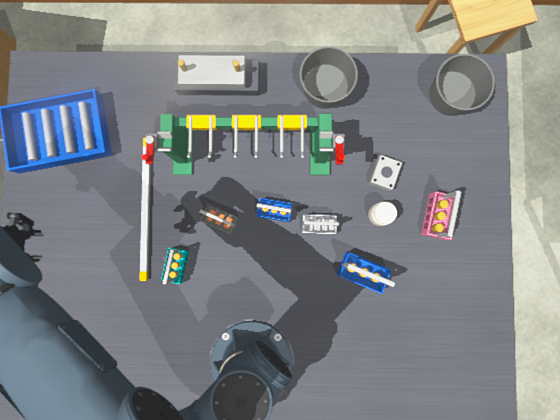

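Both levers now point towards the robot, with pegs at (149,158) and (339,160), and nothing else has moved. Next is basket c, with a side-view check of the handle.

```bash
cat >> h.py <<'E'
from scipy.spatial import cKDTree
def handle(xy,rad=.09):
    "handle near xy from the top view, height from the side view as well"
    d=shot('top');out=[]
    for X in(pts(d),pts(shot('side'))):
        with np.errstate(invalid='ignore'): m=(X[...,2]>.09)&(X[...,2]<.12)&(np.hypot(X[...,0]-xy[0],X[...,1]-xy[1])<rad)
        n,l,s,_=cv2.connectedComponentsWithStats(m.astype(np.uint8))
        if n<2: out.append(None); continue
        i=1+np.argmax(s[1:,4]); P=X[l==i]; o=pca(P); o['z']=np.percentile(P[:,2],80).round(4); out.append(o)
    print('top',out[0]);print('side',out[1]); return out[0]
PARK=[.35,.45,.4]
def park(): go(PARK,0)
def pick(o):
    psi=np.arctan2(*(-o['ax'][0],o['ax'][1])) # closing line across the handle
    m=o['mid']; go([*m,.22],psi); r.set_gripper(.6); lin([*m,.108],vel=.12); r.set_gripper(0.,70); st('grip')
    lin([*m,.27],vel=.15); st('lift')
def hang(y):
    lin(car(-.12,y,.27),YAW,vel=.25); lin(car(-.10,y,.229),vel=.15); lin(car(0,y,.229),vel=.1); st('over')
    lin(car(0,y,.2025),vel=.06); st('down')
def release(y):
    r.set_gripper(.4); lin(car(0,y,.33),vel=.15); lin(car(-.1,y,.36),vel=.3); st('off')
def hung(y):
    "handle on the hook, top view"
    W=pts(shot('top'));h=car(0,y,.2)
    with np.errstate(invalid='ignore'): m=(W[...,2]>.197)&(W[...,2]<.216)&(abs(W[...,0]-h[0])<.025)&(abs(W[...,1]-h[1])<.06)
    P=W[m];print('hung',pca(P) if len(P)>5 else None,h.round(4),'z',np.median(P[:,2]))
E
python3 - <<'E'
from h import *
o=handle([.434,.103])
assert .095<o['L']<.106 and o['W']<.016
pick(o); hang(.126); 
if r.current_opening()<.03: raise SystemExit('empty')
release(.126); park(); hung(.126); handle([.464,-.063],.07)
shot('side','side2.png')
E
```

```text
top {'mid': array([0.4348, 0.1041]), 'ax': array([0.3846, 0.9231]), 'L': np.float64(0.1), 'W': np.float64(0.0101), 'n': 122, 'z': np.float64(0.1117)}
side {'mid': array([0.429 , 0.1029]), 'ax': array([0.3888, 0.9213]), 'L': np.float64(0.1024), 'W': np.float64(0.0159), 'n': 153, 'z': np.float64(0.1128)}
grip t 21.0 [0.4348 0.1042 0.1085] q6 0.53 op 0.078 F [-3.5  0.5  6.7] ff 68.7
lift t 22.2 [0.4344 0.1041 0.2692] q6 0.53 op 0.074 F [ 0.2 -0.7 -4.7] ff 68.5
over t 24.4 [0.6266 0.1381 0.2291] q6 0.14 op 0.073 F [-0.7 -0.7 -3.8] ff 68.6
down t 25.0 [0.6267 0.138  0.2023] q6 0.14 op 0.077 F [-3.  -0.7  0.9] ff 69.4
off t 26.9 [0.5266 0.1372 0.3599] q6 0.16 op 0.401 F [ 0.2  0.  -0.8] ff 0.0
hung {'mid': array([0.6232, 0.1348]), 'ax': array([-0.2682,  0.9634]), 'L': np.float64(0.0982), 'W': np.float64(0.0552), 'n': 155} [0.627 0.138 0.2  ] z 0.20295544287232414
top {'mid': array([ 0.4641, -0.0634]), 'ax': array([0.1549, 0.9879]), 'L': np.float64(0.0995), 'W': np.float64(0.0106), 'n': 128, 'z': np.float64(0.1122)}
side {'mid': array([ 0.4586, -0.0636]), 'ax': array([0.1675, 0.9859]), 'L': np.float64(0.1019), 'W': np.float64(0.0163), 'n': 119, 'z': np.float64(0.1134)}
```

View pics/side2.png

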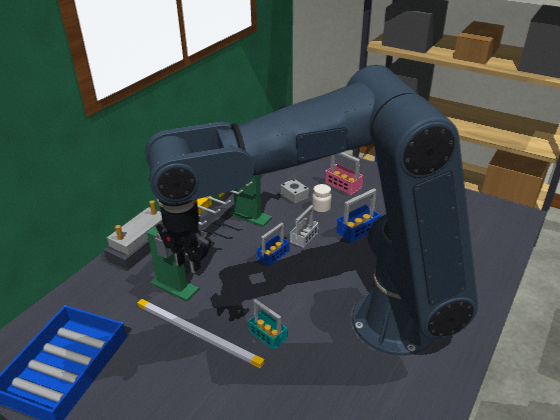

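The side view shows a (274,245) and b (305,232) still standing as before, though the arm hides the carrier. The top view puts basket c's handle at about 0.203 m, on its hook. Hanging a, then b.

Run:
```python
from h import *
def do(xy,y,rad=.07):
    o=handle(xy,rad)
    assert .095<o['L']<.106 and o['W']<.016
    pick(o)
    if r.current_opening()<.03: raise SystemExit('empty')
    hang(y); release(y); park(); hung(y)
do([.464,-.063],0); do([.4218,-.2006],-.126)
shot('top','top3.png')
```

```text
top {'mid': array([ 0.4641, -0.0634]), 'ax': array([0.1563, 0.9877]), 'L': np.float64(0.0995), 'W': np.float64(0.0105), 'n': 127, 'z': np.float64(0.1119)}
side {'mid': array([ 0.4583, -0.0643]), 'ax': array([0.1689, 0.9856]), 'L': np.float64(0.1001), 'W': np.float64(0.0191), 'n': 112, 'z': np.float64(0.1138)}
grip t 32.4 [ 0.4642 -0.0634  0.1085] q6 -0.08 op 0.081 F [-1.7  0.6  6.1] ff 68.7
lift t 33.6 [ 0.4637 -0.0633  0.2691] q6 -0.08 op 0.076 F [-0.2 -0.2 -3.8] ff 68.5
over t 35.7 [0.6276 0.012  0.2291] q6 -0.06 op 0.073 F [-0.5 -0.4 -3.2] ff 68.6
down t 36.3 [0.6277 0.012  0.2023] q6 -0.06 op 0.072 F [-4.   0.3  3.3] ff 69.5
off t 38.2 [0.5277 0.0111 0.3599] q6 -0.08 op 0.397 F [ 0.4  1.  -0.5] ff 0.0
hung {'mid': array([0.6268, 0.0123]), 'ax': array([6.e-04, 1.e+00]), 'L': np.float64(0.0975), 'W': np.float64(0.042), 'n': 147} [0.628 0.012 0.2  ] z 0.20295845287279035
top {'mid': array([ 0.4218, -0.2004]), 'ax': array([0.0262, 0.9997]), 'L': np.float64(0.0989), 'W': np.float64(0.01), 'n': 126, 'z': np.float64(0.1122)}
side {'mid': array([ 0.4158, -0.2025]), 'ax': array([0.0457, 0.999 ]), 'L': np.float64(0.1086), 'W': np.float64(0.015), 'n': 102, 'z': np.float64(0.1133)}
grip t 44.4 [ 0.4219 -0.2005  0.1085] q6 -0.52 op 0.08 F [-3.2  0.3  6.7] ff 68.7
lift t 45.6 [ 0.4214 -0.2002  0.2691] q6 -0.52 op 0.079 F [ 0.2  0.2 -3.6] ff 68.5
over t 47.8 [ 0.6287 -0.114   0.2291] q6 -0.26 op 0.08 F [-0.5  0.7 -3.8] ff 68.6
down t 48.4 [ 0.6287 -0.1139  0.2023] q6 -0.26 op 0.075 F [-3.3  0.6  2.2] ff 69.4
off t 50.3 [ 0.5287 -0.1149  0.3599] q6 -0.31 op 0.401 F [1.1 0.6 0.6] ff 0.0
hung {'mid': array([ 0.6274, -0.1147]), 'ax': array([0.0013, 1.    ]), 'L': np.float64(0.0973), 'W': np.float64(0.0447), 'n': 156} [ 0.629 -0.114  0.2  ] z 0.2034986665561076
```

View pics/top3.png

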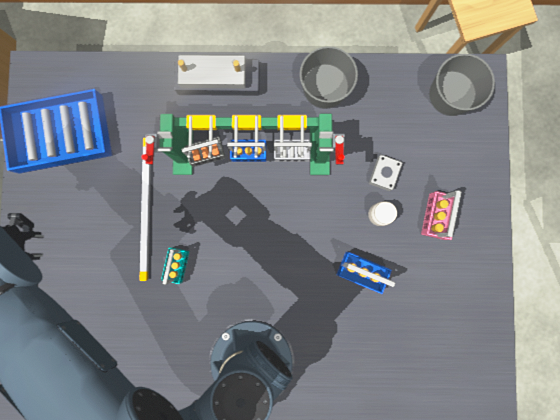

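Run:
```python
import cv2
i=cv2.imread('pics/top3.png');cv2.imwrite('pics/crop3.png',cv2.resize(i[100:190,135:355],(800,327),interpolation=cv2.INTER_CUBIC))
from h import *
W=pts(shot('top'))
for y in(.126,0,-.126):
    h=car(0,y,.2)
    with np.errstate(invalid='ignore'): m=(W[...,2]>.199)&(W[...,2]<.212)&(abs(W[...,0]-h[0])<.03)&(abs(W[...,1]-h[1])<.058)
    P=W[m]; f=cv2.fitLine(P[:,:2].astype(np.float32),cv2.DIST_HUBER,0,.01,.01).ravel(); print(f,len(P),[P[abs(P[:,1]-h[1]-k)<.012].mean(0).round(3).tolist() for k in(.04,0,-.04)])
```

```text
[ 0.30503505 -0.95234114  0.62711316  0.12095346] 155 [[0.612, 0.175, 0.203], [0.622, 0.138, 0.204], [0.629, 0.101, 0.203]]
[0.00790786 0.9999687  0.62724626 0.01753765] 136 [[0.627, 0.051, 0.203], [0.628, 0.012, 0.203], [0.625, -0.026, 0.204]]
[ 0.00424904  0.999991    0.6281497  -0.12483376] 145 [[0.625, -0.077, 0.204], [0.628, -0.114, 0.204], [0.628, -0.154, 0.203]]
```

View pics/crop3.png

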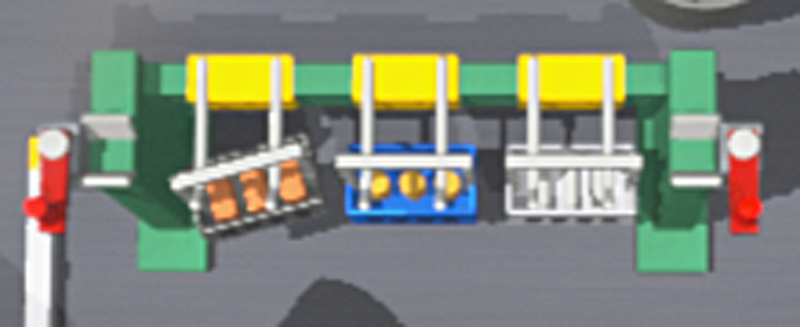

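The crop shows all three baskets on their hooks. Basket c's handle is turned about 0.27 rad, from (172,184) to (325,150), and shifted about 8 mm to the right. I'll regrasp it and square it up.

```bash
cat >> h.py <<'E'
def hfit(y):
    W=pts(shot('top'));h=car(0,y,.2)
    with np.errstate(invalid='ignore'): m=(W[...,2]>.199)&(W[...,2]<.209)&(abs(W[...,0]-h[0])<.03)&(abs(W[...,1]-h[1])<.062)
    P=W[m][:,:2]; best=None
    for k in range(200): # robust line: most points within 5 mm
        a,b=P[np.random.choice(len(P),2,0)]; n=np.linalg.norm(b-a)
        if n<.05: continue
        u=(b-a)/n; I=abs((P-a)@[u[1],-u[0]])<.0055
        if best is None or I.sum()>best.sum(): best=I
    o=pca(P[best]); print('hook',y,o,'target',h[:2].round(4)); return o
E
python3 - <<'E'
from h import *
np.random.seed(0)
o=hfit(.126); ax=o['ax']; m=o['mid']; psi=np.arctan2(-ax[0],ax[1]); print(psi)
assert .09<o['L']<.108 and abs(psi)<.5
go([*m,.33],psi); r.set_gripper(.4); lin([*m,.2025],vel=.1); r.set_gripper(0.,70); st('grip')
lin([*m,.213],vel=.05); lin(car(0,.126,.213),YAW,vel=.04); st('turned'); lin(car(0,.126,.2025),vel=.04); st('down')
r.set_gripper(.2); r.sleep(.3); release(.126); park()
for y in(.126,0,-.126): hfit(y)
W=pts(shot('top')); print('bar',pca(region(W,(130,150,165,290),(.012,.03))))
P=region(W,(130,150,165,290),(.012,.026)); print(np.median(P[:,2]))
E
```

```text
hook 0.126 {'mid': array([0.6235, 0.1357]), 'ax': array([-0.2562,  0.9666]), 'L': np.float64(0.0983), 'W': np.float64(0.01), 'n': 127} target [0.627 0.138]
0.2590950300010347
grip t 56.2 [0.6238 0.1358 0.2031] q6 -0.12 op 0.071 F [0.1 0.4 6.2] ff 68.8
turned t 57.0 [0.6267 0.1379 0.2126] q6 0.13 op 0.067 F [ 0.  -0.5 -3.8] ff 68.5
down t 57.4 [0.6272 0.138  0.2031] q6 0.13 op 0.07 F [-1.5 -0.9  5.3] ff 70.1
off t 59.8 [0.5266 0.1372 0.3599] q6 0.16 op 0.398 F [-0.6  0.2  0.9] ff 0.0
hook 0.126 {'mid': array([0.6277, 0.1384]), 'ax': array([-0.0262,  0.9997]), 'L': np.float64(0.0998), 'W': np.float64(0.011), 'n': 139} target [0.627 0.138]
hook 0 {'mid': array([0.6275, 0.0123]), 'ax': array([-0.0087,  1.    ]), 'L': np.float64(0.0976), 'W': np.float64(0.0088), 'n': 119} target [0.628 0.012]
hook -0.126 {'mid': array([ 0.6283, -0.1146]), 'ax': array([-0.0089,  1.    ]), 'L': np.float64(0.0972), 'W': np.float64(0.0098), 'n': 132} target [ 0.629 -0.114]
bar {'mid': array([0.4464, 0.3368]), 'ax': array([0.9998, 0.0176]), 'L': np.float64(0.4028), 'W': np.float64(0.0795), 'n': 838}
0.019137056193117008
```

All three handles are now square and within 1 mm of their hooks. Next I measure the bar (top and side views) and the cradle centre lines.

```bash
cat >> h.py <<'E'
def barfit(zlo,zhi,x0,x1,y0,y1):
    out=[]
    for n in('top','side'):
        X=pts(shot(n))
        with np.errstate(invalid='ignore'): m=(X[...,2]>zlo)&(X[...,2]<zhi)&(X[...,0]>x0)&(X[...,0]<x1)&(X[...,1]>y0)&(X[...,1]<y1)
        P=X[m]; Q=P[:,:2]; b=None
        for k in range(300):
            a,c=Q[np.random.choice(len(Q),2,0)]; L=np.linalg.norm(c-a)
            if L<.15: continue
            u=(c-a)/L; I=abs((Q-a)@[u[1],-u[0]])<.011
            if b is None or I.sum()>b.sum(): b=I
        o=pca(Q[b]); o['z']=np.median(P[b,2]).round(4); print(n,o); out.append(o)
    return out
E
python3 - <<'E'
from h import *
barfit(.012,.026,.2,.75,.29,.38)
W=pts(shot('top'))
for s in(1,-1):
    c=car(0,s*.215,0)
    with np.errstate(invalid='ignore'): m=(W[...,2]>.218)&(W[...,2]<.236)&(abs(W[...,0]-c[0])<.04)&(abs(W[...,1]-c[1])<.017)
    P=W[m]; lo=P[P[:,0]<c[0]];hi=P[P[:,0]>c[0]]
    print(c.round(4),len(lo),len(hi),lo.mean(0).round(4) if len(lo) else 0,hi.mean(0).round(4) if len(hi) else 0,'ranges',[ (p[:,0].min().round(4),p[:,0].max().round(4)) for p in(lo,hi)], 'y',P[:,1].min().round(4),P[:,1].max().round(4))
E
```

```text
top {'mid': array([0.4654, 0.3374]), 'ax': array([0.9999, 0.0132]), 'L': np.float64(0.44), 'W': np.float64(0.0233), 'n': 830, 'z': np.float64(0.0195)}
side {'mid': array([0.4636, 0.3377]), 'ax': array([1.    , 0.0084]), 'L': np.float64(0.4469), 'W': np.float64(0.0222), 'n': 968, 'z': np.float64(0.0209)}
[0.6262 0.227  0.    ] 41 61 [0.608  0.2278 0.2285] [0.6475 0.2271 0.2274] ranges [(np.float64(0.6034), np.float64(0.6207)), (np.float64(0.6291), np.float64(0.6532))] y 0.2101 0.244
[ 0.6298 -0.203   0.    ] 45 70 [ 0.6126 -0.2044  0.2277] [ 0.6509 -0.2049  0.226 ] ranges [(np.float64(0.6077), np.float64(0.6278)), (np.float64(0.6308), np.float64(0.6675))] y -0.2198 -0.1861
```

```bash
sed -i 's/^O=np.array(\[.628/O=np.array([.629/; s/YAW=.0083/YAW=.009/' h.py
python3 - <<'E'
from h import *
o=barfit(.012,.026,.2,.75,.29,.38)
m=(o[0]['mid']+o[1]['mid'])/2; ax=o[0]['ax']; psi=np.arctan2(ax[1],ax[0])+np.pi/2
go([*m,.15],psi); r.set_gripper(.6); lin([*m,.0255],vel=.1); st('at'); r.set_gripper(0.,110); st('grip')
lin([*m,.39],vel=.15); st('lift')
lin([.56,.15,.39],(psi+YAW)/2,vel=.2); lin(car(0,0,.39),YAW,vel=.2); st('over'); r.sleep(.3)
d=shot('top','top4.png'); W=pts(d)
with np.errstate(invalid='ignore'): m=(W[...,2]>.36)&(W[...,2]<.392)&(abs(W[...,0]-.628)<.06)&(abs(W[...,1]-.012)<.26)&(abs(W[...,1]-.012)>.07)
P=W[m];print(pca(P))
for s in(1,-1): Q=P[s*(P[:,1]-.012)>.1]; print(s,len(Q),Q.mean(0).round(4),Q.min(0).round(4),Q.max(0).round(4))
E
```

```text
top {'mid': array([0.4654, 0.3377]), 'ax': array([0.9998, 0.018 ]), 'L': np.float64(0.4409), 'W': np.float64(0.0229), 'n': 836, 'z': np.float64(0.0194)}
side {'mid': array([0.461 , 0.3382]), 'ax': array([0.9999, 0.0125]), 'L': np.float64(0.4457), 'W': np.float64(0.0221), 'n': 974, 'z': np.float64(0.0213)}
at t 64.9 [0.4635 0.3382 0.0261] q6 -1.04 op 0.598 F [-0.4 -0.1  0.2] ff 0.0
grip t 65.5 [0.4632 0.338  0.0255] q6 -1.04 op 0.002 F [-0.1  0.7  0.3] ff 0.0
lift t 68.0 [0.4631 0.3379 0.3895] q6 -1.04 op -0.001 F [-0.3 -0.3  0.4] ff 0.0
over t 70.2 [0.6287 0.0129 0.3901] q6 -0.07 op -0.001 F [ 0.4  0.5 -0.8] ff 0.0h.py:15: RuntimeWarning: Mean of empty slice.
  c=P[:,:2].mean(0);_,_,V=np.linalg.svd(P[:,:2]-c,full_matrices=False);a=V[0]*np.sign(V[0][1] or 1)
  ret = um.true_divide(
Traceback (most recent call last):
  File "h.py", line 15, in pca
    c=P[:,:2].mean(0);_,_,V=np.linalg.svd(P[:,:2]-c,full_matrices=False);a=V[0]*np.sign(V[0][1] or 1)
                                                                           ~^^^
IndexError: index 0 is out of bounds for axis 0 with size 0
```

View pics/top4.png

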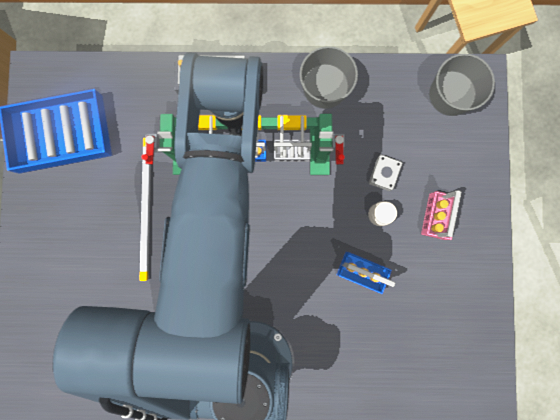

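The gripper came up empty. The bar still lies at (146,210), so I re-measure it.

Run:
```python
from h import *
r.set_gripper(.6); go([.45,-.15,.4],0)
o=barfit(.012,.026,.2,.75,.27,.42)
o=barfit(.012,.026,.2,.75,.29,.38)
d=shot('top','top5.png'); s=shot('side','side5.png')
i=d['pixels'][120:300,90:240,::-1]; j=s['pixels'][180:400,100:300,::-1]
cv2.imwrite('pics/c5.png',np.hstack([cv2.resize(i,(400,480)),cv2.resize(j,(400,480))]))
```

```text
top {'mid': array([0.4659, 0.3375]), 'ax': array([0.9998, 0.0189]), 'L': np.float64(0.441), 'W': np.float64(0.023), 'n': 845, 'z': np.float64(0.0193)}
side {'mid': array([0.4623, 0.3375]), 'ax': array([0.9999, 0.0107]), 'L': np.float64(0.4471), 'W': np.float64(0.022), 'n': 970, 'z': np.float64(0.0211)}
top {'mid': array([0.4651, 0.3378]), 'ax': array([0.9998, 0.0206]), 'L': np.float64(0.4398), 'W': np.float64(0.0215), 'n': 820, 'z': np.float64(0.0193)}
side {'mid': array([0.4612, 0.3382]), 'ax': array([0.9999, 0.0119]), 'L': np.float64(0.4453), 'W': np.float64(0.0219), 'n': 956, 'z': np.float64(0.0211)}
```

View pics/c5.png

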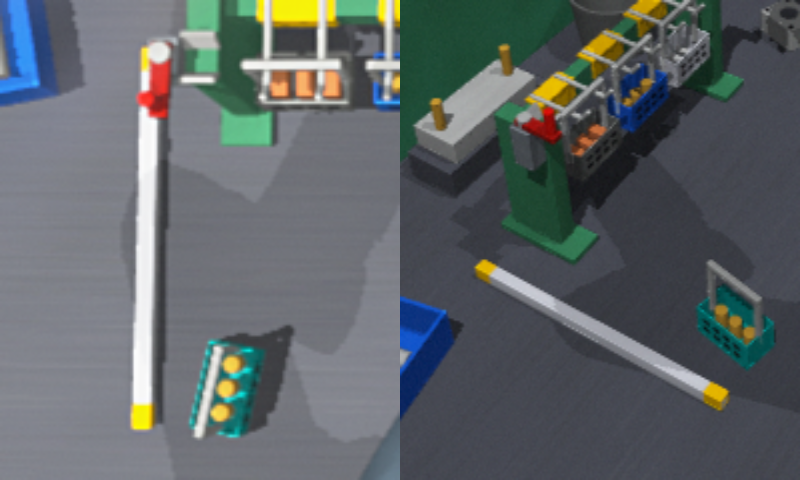

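The bar is intact at (148,230) in the left crop, in the same pose as before, so the empty close is unexplained. I'll descend again and look before closing.

Run:
```python
from h import *
o=barfit(.012,.026,.2,.75,.29,.38)
m=(o[0]['mid']+o[1]['mid'])/2; ax=o[0]['ax']; psi=np.arctan2(ax[1],ax[0])+np.pi/2
go([*m,.15],psi); r.set_gripper(.6); lin([*m,.0255],vel=.1); st('at'); print(Ro.from_quat(r.current_ee_rot()).as_matrix().round(3).tolist())
s=shot('side'); X=pts(s)
cv2.imwrite('pics/c6.png',cv2.resize(s['pixels'][220:400,110:310,::-1],(800,600)[:2] if 0 else (660,594)))
```

```text
top {'mid': array([0.4654, 0.3372]), 'ax': array([0.9999, 0.014 ]), 'L': np.float64(0.4404), 'W': np.float64(0.0234), 'n': 827, 'z': np.float64(0.0194)}
side {'mid': array([0.4621, 0.3378]), 'ax': array([1.    , 0.0087]), 'L': np.float64(0.4447), 'W': np.float64(0.0226), 'n': 964, 'z': np.float64(0.0211)}
at t 76.0 [0.4641 0.3377 0.0261] q6 -1.04 op 0.602 F [-0.5  0.3  0.6] ff 0.0
[[-1.0, -0.014, 0.001], [-0.014, 1.0, 0.001], [-0.001, 0.001, -1.0]]
```

View pics/c6.png

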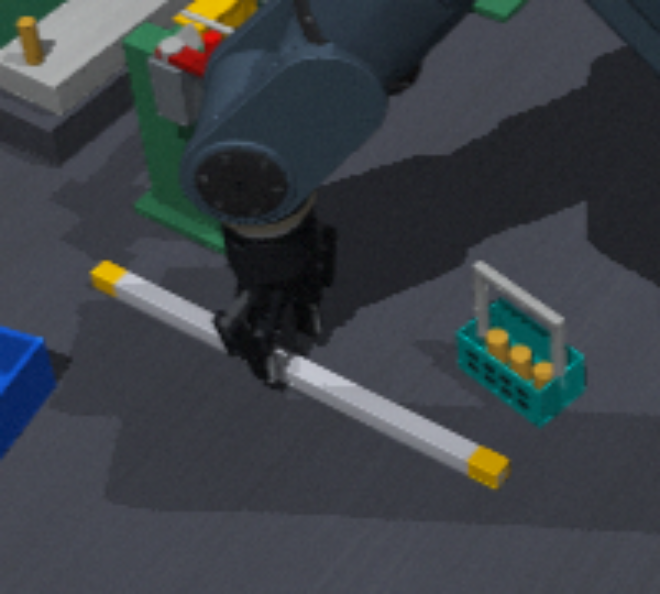

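The jaws straddle the bar correctly at (265,350), so I'll close gently and watch the opening.

Run:
```python
from h import *
for op in(.4,.3,.25,.2,.1):
    r.set_gripper(op,60); st(op)
s=shot('side')
cv2.imwrite('pics/c7.png',cv2.resize(s['pixels'][270:360,150:250,::-1],(660,594)))
```

```text
0.4 t 76.4 [0.4638 0.3375 0.0257] q6 -1.04 op 0.401 F [-0.6  0.4  0.3] ff 0.0
0.3 t 76.6 [0.4637 0.3375 0.0255] q6 -1.04 op 0.298 F [ 0.2 -0.4 -1.2] ff 0.0
0.25 t 76.9 [0.4637 0.3375 0.0255] q6 -1.04 op 0.248 F [-0.1 -1.6  0.1] ff 0.0
0.2 t 77.1 [0.4637 0.3375 0.0255] q6 -1.04 op 0.199 F [-0.3  0.5 -0.2] ff 0.0
0.1 t 77.3 [0.4638 0.3375 0.0255] q6 -1.04 op 0.101 F [ 0.4 -0.   0.5] ff 0.0
```

View pics/c7.png

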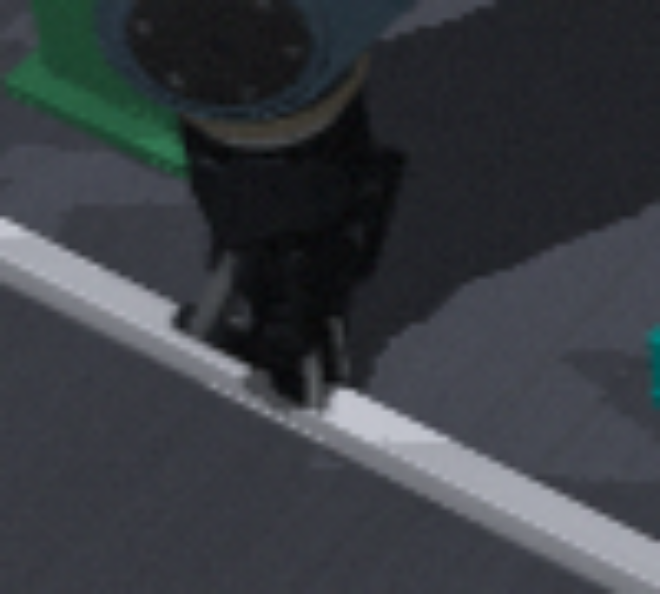

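The fingers are closing above the bar, so the tips stand higher than I computed. I'll reopen, probe down in small steps watching the force, and close.

Run:
```python
from h import *
r.set_gripper(.5,60); p=np.array(r.current_tool_pos())
for z in(.022,.019,.016,.013,.011):
    lin([.4638,.3376,z],vel=.03); f=r.current_contact_force(); print(z,np.round(f,1))
    if abs(f[2])>12: break
r.set_gripper(.3,60); st('.3'); r.set_gripper(0.,60); st('closed')
```

```text
0.022 [-0.1 -0.5 -0.5]
0.019 [-1.2  0.4 -0.4]
0.016 [-0.8  0.4  0.2]
0.013 [ 0.2 -0.6  0.6]
0.011 [-0.2  0.5 -0.2]
.3 t 79.4 [0.4638 0.3376 0.0111] q6 -1.04 op 0.299 F [-0.2  0.6 -0.5] ff 0.0
closed t 79.6 [0.4639 0.3377 0.0113] q6 -1.04 op 0.208 F [-2.4 -0.1  5. ] ff 59.5
```

Gripped at opening 0.208, which is about 18–20 mm. Lifting and carrying it over the carrier.

Run:
```python
from h import *
r.set_gripper(0.,110); st('sq'); m=np.array(r.current_tool_pos())[:2]; psi=np.arctan2(.015,1)+np.pi/2
lin([*m,.06],vel=.06); st('lift')
if r.current_opening()<.1: raise SystemExit('lost')
lin([*m,.39],vel=.15)
lin([.56,.15,.39],(psi+YAW)/2,vel=.15); lin(car(0,0,.39),YAW,vel=.15); r.sleep(.3); st('over')
for n in('top','side'):
    W=pts(shot(n,n+'8.png'))
    with np.errstate(invalid='ignore'): m=(W[...,2]>.36)&(W[...,2]<.41)&(abs(W[...,0]-.628)<.06)&(abs(W[...,1]-.012)<.26)&(abs(W[...,1]-.012)>.07)
    P=W[m]
    for s in(1,-1):
        Q=P[s*(P[:,1]-.012)>0]
        if len(Q): print(n,s,len(Q),np.median(Q,0).round(4),Q.min(0).round(4),Q.max(0).round(4))
```

```text
sq t 79.8 [0.464  0.3378 0.0115] q6 -1.04 op 0.19 F [-0.9  0.2  7.2] ff 108.6
lift t 80.8 [0.4638 0.3377 0.0597] q6 -1.04 op 0.188 F [ 0.4  0.  -3.6] ff 107.9
over t 86.2 [0.6289 0.0123 0.3901] q6 -0.06 op 0.199 F [ 0.  -0.5 -3.9] ff 107.9
top 1 465 [0.6265 0.184  0.3978] [0.6173 0.0822 0.3791] [0.6398 0.2326 0.4028]
top -1 673 [ 0.6281 -0.1333  0.398 ] [ 0.619  -0.2102  0.3815] [ 0.6402 -0.0584  0.4038]
side 1 434 [0.6177 0.1651 0.3982] [0.61   0.0821 0.3798] [0.6368 0.2347 0.4049]
side -1 290 [ 0.6191 -0.1343  0.3985] [ 0.6116 -0.216   0.3798] [ 0.6402 -0.0584  0.4048]
```

View pics/top8.png

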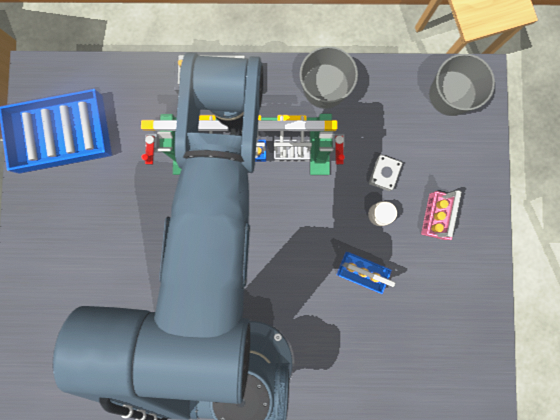

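The view shows the bar held level across the carrier from (141,125) to (337,125): centred in y, parallel, centre at 0.389 m. The levers are still open. Now lowering with a force watch.

Run:
```python
from h import *
lin(car(.0012,.0005,.26),vel=.12); st('a')
for z in(.245,.236,.232,.229,.227,.225,.2235,.222):
    lin(car(.0012,.0005,z),vel=.04); f=r.current_contact_force(); print(z,np.round(f,1),np.round(r.current_tool_pos(),4))
    if f[2]>15 or np.hypot(f[0],f[1])>25: print('stop');break
W=pts(shot('top'))
for s in(1,-1):
    c=car(0,s*.19,0)
    with np.errstate(invalid='ignore'): m=(W[...,2]>.2)&(W[...,2]<.26)&(abs(W[...,0]-c[0])<.012)&(abs(W[...,1]-c[1])<.03)
    print(s,np.median(W[m],0).round(4),m.sum())
```

```text
a t 87.5 [0.6306 0.0125 0.2609] q6 -0.06 op 0.198 F [ 0.3  0.2 -3.7] ff 107.9
0.245 [-1.   0.7 -3.2] [0.6302 0.0125 0.2449]
0.236 [ 0.3  0.4 -3.1] [0.63   0.0125 0.2356]
0.232 [-0.5 -0.7 -2.7] [0.6301 0.0125 0.2317]
0.229 [-0.3 -0.9 -3. ] [0.6301 0.0125 0.2288]
0.227 [-0.4  0.3 -2.8] [0.6301 0.0125 0.2269]
0.225 [ 0.1  0.5 -2.5] [0.6301 0.0125 0.2249]
0.2235 [ 1.2 -0.6 -2.5] [0.6303 0.0125 0.2236]
0.222 [-5.5  0.2  9.1] [0.6304 0.0125 0.2236]
1 [0.6263 0.2054 0.2315] 216
-1 [ 0.6291 -0.18    0.2315] 212
```

It touched down with the bar top at 0.2315 m (0.232 m expected). Releasing, then checking.

Run:
```python
from h import *
r.set_gripper(.35); r.sleep(.3); lin(car(.0012,.0005,.40),vel=.12); park()
o=barfit(.222,.236,.58,.68,-.25,.27)
for y in(.126,0,-.126): pass
d=shot('top'); cv2.imwrite('pics/c9.png',cv2.resize(d['pixels'][100:190,135:355,::-1],(800,327),interpolation=cv2.INTER_CUBIC))
st()
```

```text
top {'mid': array([0.6305, 0.0012]), 'ax': array([-0.0036,  1.    ]), 'L': np.float64(0.4977), 'W': np.float64(0.0215), 'n': 1381, 'z': np.float64(0.2316)}
side {'mid': array([0.6205, 0.1179]), 'ax': array([-0.0029,  1.    ]), 'L': np.float64(0.3034), 'W': np.float64(0.0212), 'n': 155, 'z': np.float64(0.2311)}
 t 94.2 [0.3506 0.4496 0.3999] q6 0.83 op 0.349 F [ 0.6 -0.5  0.6] ff 0.0
```

View pics/c9.png

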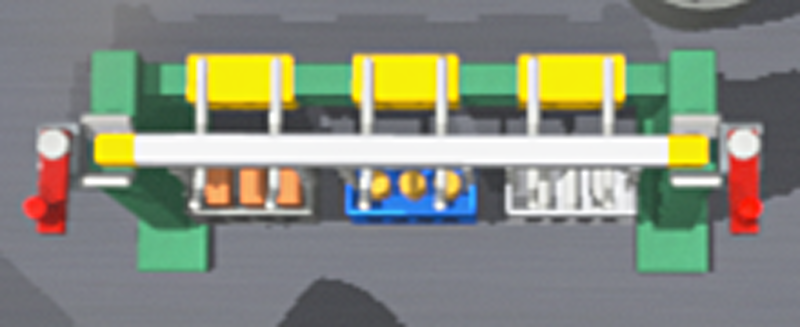

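The bar lies in both cradles, from (95,148) to (708,148), with the levers open and all three baskets hung square. Shutting the levers.

Run:
```python
from h import *
lever('L',1.58,-.05); lever('R',1.58,-.05); park()
d=shot('top'); W=pts(d)
for k,b in dict(L=(130,115,195,175),R=(290,115,365,175)).items():
    P=region(W,b,(.235,.30),red(d)); Q=P[P[:,2]>.272]; L=P[P[:,2]<.252]; print(k,'peg',Q.mean(0).round(4),'lever',pca(L))
print([car(0,s*.194,0).round(4) for s in(1,-1)])
cv2.imwrite('pics/c10.png',cv2.resize(d['pixels'][100:190,135:355,::-1],(800,327),interpolation=cv2.INTER_CUBIC))
```

```text
grip t 96.9 [0.575  0.2581 0.2748] q6 1.92 op 0.168 F [-1.7  0.1  4.9] ff 24.4
end t 99.7 [0.6283 0.2067 0.2746] q6 0.19 op 0.165 F [-13.    1.7  10.5] ff 25.2
up t 100.6 [0.6296 0.206  0.3587] q6 0.19 op 0.499 F [-0.5 -0.1 -0.3] ff 0.0
grip t 104.0 [ 0.5794 -0.2351  0.2748] q6 -2.05 op 0.17 F [-0.8  0.   5.1] ff 24.4
end t 106.8 [ 0.6321 -0.1827  0.2747] q6 -0.31 op 0.168 F [-11.5  -1.5  10.4] ff 25.2
up t 107.8 [ 0.6331 -0.1819  0.3587] q6 -0.31 op 0.502 F [-0.1 -0.1 -0.1] ff 0.0
L peg [0.6276 0.2058 0.2803] lever {'mid': array([0.6272, 0.2228]), 'ax': array([0.0374, 0.9993]), 'L': np.float64(0.0535), 'W': np.float64(0.0208), 'n': 112}
R peg [ 0.6314 -0.182   0.2817] lever {'mid': array([ 0.6321, -0.2   ]), 'ax': array([-0.0629,  0.998 ]), 'L': np.float64(0.0518), 'W': np.float64(0.0214), 'n': 104}
[array([0.6273, 0.206 , 0.    ]), array([ 0.6307, -0.182 ,  0.    ])]
```

View pics/c10.png

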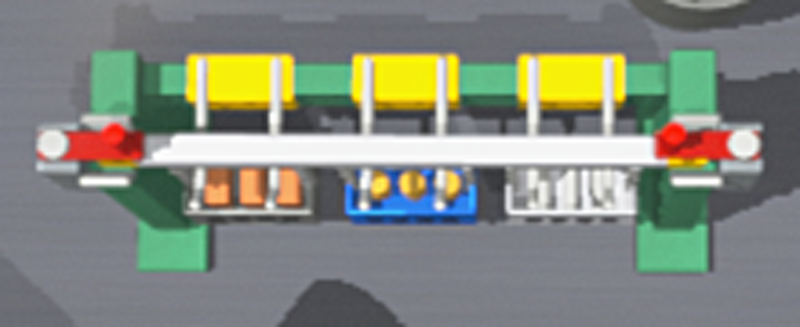

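Both levers are shut against their stops (about 12 N reaction), with pegs at (115,135) and (675,135) over the bar's ends. The baskets hang square. Handing in.

Run:
```python
from h import *
barfit(.222,.236,.58,.68,-.17,.19)
print(r.hand_in(), r.current_t())
```

```text
top {'mid': array([0.6302, 0.0102]), 'ax': array([-0.0119,  0.9999]), 'L': np.float64(0.3593), 'W': np.float64(0.0217), 'n': 1086, 'z': np.float64(0.2316)}Traceback (most recent call last):
  File "<stdin>", line 2, in <module>
  File "h.py", line 104, in barfit
    o=pca(Q[b]); o['z']=np.median(P[b,2]).round(4); print(n,o); out.append(o)
  File "h.py", line 15, in pca
    c=P[:,:2].mean(0);_,_,V=np.linalg.svd(P[:,:2]-c,full_matrices=False);a=V[0]*np.sign(V[0][1] or 1)
                                                                                        ^^^^^^^^^^^^
ValueError: The truth value of an array with more than one element is ambiguous. Use a.any() or a.all()
```

```bash
python3 -c "
from cell import r
print(r.hand_in(), r.current_t())"
```

```text
the job is handed in; nothing more can be done
the job is handed in; nothing more can be done
```

The job is handed in: all three baskets (a, b and c) hang on their own hooks, the retaining bar is down in both cradles, and both levers are shut over its ends; the first bar grasp closed empty and basket c had to be squared up on its hook, both put right before hand-in.

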